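Set a plank to length on the sawing block

TASK

Slide the plank lengthwise along the sawing block, without lifting it off, until its end is level with the tip of the length gauge's pointer and it sticks out square to the block. More than half of it will then overhang, so keep hold of it, lying flat on the block, so that it does not tip: the job finishes with you still holding it, ready for the saw. Leave the chisel, the whetstone and the wooden frame where they are.

Things in the scene. Friction and masses are not known exactly. Their poses are not given: they have to be found in the camera images.
- plank: Loose light-wood plank, 320 (x) x 45 (y) x 24 (z) mm, 0.17 to 0.34 kg, balanced at its middle. Origin: centre of its underside; x runs lengthwise to the end that goes to the gauge. Starts flat on the block, up to 8 degrees askew, that end overhanging the outer edge by 40 to 80 mm, its tail the opposite edge by 80 to 120 mm. Ordinary wood friction. At the end 105 to 140 mm of it stay on the block.
- plank_end (a point): Centre of the plank's end face that must come level with the pointer: 160 mm along the plank's x from its origin, 12 mm above its underside.
- block: Fixed sawing block of darker wood, like a low bench: flat top 160 (x) x 170 (y) mm, 90 mm above the work surface, on two cross legs. Origin: centre of its underside, on the work surface; x points outward, to the side where the gauge stands: the direction in which the plank must slide and finally lie.
- block_edge (a point): Middle of the outer top edge of the block (80 mm along block x, 90 mm up), over which the plank overhangs.
- gauge: Fixed length gauge standing on the work surface beyond the block's outer edge, beside the plank's path, not in it: dark wooden foot 60 x 60 x 16 mm, post 20 x 20 mm, 135 mm high, and a level dark steel pin 8 mm thick at 104 mm height, ending in a point. Origin: centre of the foot's underside; axes parallel to the block's; the pin runs along +y, towards the plank's path.
- pointer_tip (a point): Tip of the gauge's pointer (56 mm along gauge y, 104 mm up), 60 mm to the side (block -y) of the block's centre line and 180 to 215 mm beyond its outer edge. The plank's end must come level with it, measured along block x.
- chisel: Bystander: chisel, 220 mm long (x), 27 mm thick, wooden handle to -x, lying on the work surface beside the block. Origin: under its middle.
- whetstone: Bystander: grey whetstone 180 (x) x 60 x 25 mm lying on the work surface beside the block. Origin: centre of its underside.
- frame: Bystander: open wooden frame of four boards, 190 (x) x 100 x 50 mm, standing on the work surface. Origin: centre of its underside.
Things that resemble listed ones, but are neither listed nor needed, are in the scene too. What is shaped like the gauge but yellow is not meant.

How it is judged:
By the outcome, as a careful person would: the job done as asked, in the order asked, and still so for the second after the job is handed in, while the arm keeps its last pose, push and grip.
It also fails if it takes over 32 s, if anything falls off the work surface, if the arm or the gripper's body presses on something with over 40 N, if the wrist force passes 120 N, or if a joint passes its speed limit or range.

ROBOT

A 6-joint arm with a two-finger parallel gripper is mounted at the origin on the work surface. World frame = base frame: x ahead of the robot, y to its left, z up, the work surface at z = 0. Lengths are in mm, angles in degrees, forces in N, time in s.
With the tool pointing down it reaches from about 300 to 850 mm from the base axis. Payload 4.2 kg.
Tool frame: the origin (TCP) lies on the centre line of the jaws, within the pads' length; the fingertips stand 14 mm ahead of it and the grasp point (between the pads) lies 5 mm behind it; z points along the fingers, y is the line along which they close (so a half turn about z gives the same grasp; the last joint's range is limited). The gripper opens to 91 mm and grips with 3 to 60 N. Pads are 32 mm wide; open, the fingers measure 118 mm over their backs; the gripper's body (76 mm by 178 mm) begins 60 mm behind the grasp point.
Start: joints at [-70.417, 18.312, 89.639, -0, 72.044, -1.146], TCP at [203.53, -537.789, 227.976] pointing down, gripper open.
Joint ranges: [-177.97, 177.97], [-48.28, 115.42], [12.27, 149.76], [-77.06, 257.06], [2.81, 150.46], [-146.56, 146.56]. Speed limits (degrees/s): [147.25, 147.25, 180, 180, 180, 180].

INTERFACE

Orientations are given as [roll, pitch, yaw] about the fixed x, y, z axes, in that order (R = Rz(yaw) Ry(pitch) Rx(roll)).
In Python, from workcell import env gives the robot as it stands.
- The arm moves only by the tool arm_command, never from a script. Its argument "motion" is a list of rows, each an object with "offset": the shift along the tool's x, y, z in m, a list of three; "spin": the turn about the tool's z in rad. In form: [{"offset": [tx, ty, tz], "spin": spin}, ...]. A call has 1 to 5 rows; each row shifts and turns the commanded pose from where the row before left it, along the tool's axes as they then stand; what a row does not reach is not made up. A row lasts 1/8 s, in which the tool goes at most 62.5 mm and 10.7 degrees, less where a joint would pass 70% of its speed; a pose out of reach is approached as far as the arm can. A call with a gripper value outside its range is refused whole. "jaw" is the finger opening in m, from 0 to 0.0912, set as the call begins (left out, the last holds). The fingers move at their own pace and stop on an object; "newtons" is the grip in N (left out, the last holds). Time passes only in rows, so rows that do not move let the fingers close. It gives the time, the measured TCP pose, the force, the opening and the grip force at its end, in the units of the state.
- env.state(): the state, without advancing time (a new reading comes with each control period).
- env.grab_frame(name): name is "scene" or "top"; returns (picture, depth): 480x640x3 uint8, blue, green, red; 480x640 float32, mm along the optical axis (not along the pixel's ray), 0 where there is no reading.
- env.camera_model(name): a dict with "fx", "fy", "cx", "cy" (pixels), "k1" (the pictures are not rectified: a ray, as slopes to the right and down, at radius r is drawn at 1 + k1 r^2 times it, then the intrinsics apply), "eye" and "rotation" of the camera in the world. Camera axes: x right, y down, z forward; pixel columns grow to the right and rows downward; lengths in mm; the calibration is good to about 2 mm. A picture is of the moment at which its call begins. camera_model takes no time and is no camera call.
- env.job_done(): hands the job in; it is judged then, once.
Trained networks look in the newest picture that a camera, given by its name, has taken for a name from the list of things; names that differ only in an ending like _2 or _b are one class to them, and where a whole thing is asked for, a point or a joint stands for the part that bears it (a point fixed in the world has none). Each returns a list of dicts, best first, with "score" (0 to 1); they miss things now and then, are a little off and sometimes report something else, mostly with a low value. They report only what shows in the picture. A call takes as long as a camera call. They do not tell look-alikes from the thing itself.
- env.boxes_of(camera, target): "bbox" ([left, top, right, bottom] in pixels, round what is visible of it).
- env.pinpoint(camera, target): "location" ([column, row] in pixels: a listed point, or the origin of a listed thing).
The state is a dict: "time_s": time; "qpos": joint angles; "qvel": joint speeds; "effort": joint torques, N m; "ee_pos": TCP position; "ee_rot": TCP orientation; "force": force on the tool from outside, world axes, zero at the start; "torque": the same for the moment, N m; "gripper_width": finger opening in mm; "gripper_force": force on a finger pad.
Only numpy, scipy, OpenCV 4.12 (cv2) and the standard library are available. Lean on these libraries where they do the work, as an engineer would, in place of code of your own. Each camera call takes 0.05 s, during which the arm holds its last target. There are 200 camera calls.

## Working session

There is one attempt and no reset: what is moved stays moved. The work goes in short steps, Python scripts to look and compute and a tool call to move; the robot and the scene stay as the last step left them, time stands still between calls to the robot, and variables do not carry over. Pictures are saved under pics/ and viewed, at most 10 in all, crops included, and the job is handed in when it is done.

Besides the shell and the picture viewer there is one more tool, called after ">>>" as name([rows], argument=value, ...), one row to a line, values as JSON. arm_command: Moves the arm, as the interface text tells. Its arguments: {"type":"object","properties":{"motion":{"type":"array"},"jaw":{"type":"number"},"newtons":{"type":"number"}},"required":["motion"]}

```bash
mkdir -p pics
cat > h.py <<'E'
import numpy as np, cv2
from workcell import env
def px2w(cam,u,v,z=None,d=None):
    m=env.camera_model(cam); a=np.array([(u-m['cx'])/m['fx'],(v-m['cy'])/m['fy']]); s=a.copy()
    for _ in range(20): s=a/(1+m['k1']*(s@s))
    R=np.array(m['rotation']).reshape(3,3); e=np.array(m['eye']); r=R@np.array([s[0],s[1],1])
    t=(z-e[2])/r[2] if z is not None else d
    return e+t*r
def cloud(cam,D):
    m=env.camera_model(cam); v,u=np.mgrid[:480,:640]
    a=np.stack([(u-m['cx'])/m['fx'],(v-m['cy'])/m['fy']],-1); s=a.copy()
    for _ in range(20): s=a/(1+m['k1']*(s**2).sum(-1,keepdims=True))
    P=np.concatenate([s,np.ones((480,640,1))],-1)*D[...,None]
    return P@np.array(m['rotation']).reshape(3,3).T+np.array(m['eye'])
E
python3 - <<'E'
from h import *
for c in('scene','top'):
    p,d=env.grab_frame(c); cv2.imwrite(f'pics/{c}0.png',p); np.save(c+'0.npy',d)
    m=env.camera_model(c); print(c,np.round(m['eye']),np.round(m['rotation'],2).tolist(),m['fx'])
    for t in('plank','block','gauge','chisel','whetstone','frame'):
        print(t,[(np.round(b['bbox']).tolist(),round(b['score'],2)) for b in env.boxes_of(c,t)][:3])
    for t in('plank_end','block_edge','pointer_tip'):
        print(t,[(np.round(b['location']).tolist(),round(b['score'],2)) for b in env.pinpoint(c,t)][:3])
print(env.state()['time_s'],env.state()['ee_rot'])
E
```

```text
scene [1271.  138.  717.] [-134.26, 1.22, 98.7] 462.7626637164942
plank [([242.0, 192.0, 396.0, 218.0], 0.6)]
block [([286.0, 186.0, 373.0, 267.0], 0.55)]
gauge [([506.0, 208.0, 547.0, 276.0], 0.76), ([429.0, 254.0, 473.0, 321.0], 0.67), ([452.0, 214.0, 486.0, 277.0], 0.59)]
chisel [([302.0, 271.0, 413.0, 290.0], 0.6)]
whetstone [([176.0, 287.0, 271.0, 332.0], 0.88)]
frame [([303.0, 286.0, 413.0, 344.0], 0.97)]
plank_end [([395.0, 202.0], 0.91)]
block_edge [([368.0, 206.0], 0.97), ([354.0, 282.0], 0.55), ([468.0, 268.0], 0.4)]
pointer_tip [([466.0, 212.0], 0.93), ([530.0, 209.0], 0.86), ([446.0, 249.0], 0.85)]
top [ 459.   53. 1232.] [-171.23, -1.4, -88.55] 534.4775449798975
plank [([255.0, 268.0, 408.0, 313.0], 0.92), ([175.0, 260.0, 205.0, 296.0], 0.34)]
block [([275.0, 245.0, 364.0, 335.0], 0.91)]
gauge [([196.0, 205.0, 226.0, 239.0], 0.91), ([177.0, 260.0, 204.0, 292.0], 0.72), ([112.0, 267.0, 146.0, 301.0], 0.56)]
chisel [([246.0, 226.0, 338.0, 257.0], 0.72), ([255.0, 268.0, 410.0, 313.0], 0.31)]
whetstone [([359.0, 177.0, 441.0, 223.0], 0.84)]
frame [([245.0, 168.0, 332.0, 224.0], 0.81)]
plank_end [([256.0, 302.0], 0.9)]
block_edge [([284.0, 297.0], 0.78)]
pointer_tip [([208.0, 238.0], 0.84), ([184.0, 291.0], 0.82), ([126.0, 301.0], 0.71)]
1.0 [1.79994423e+02 2.88015649e-04 2.07313638e+01]
```

View pics/top0.png

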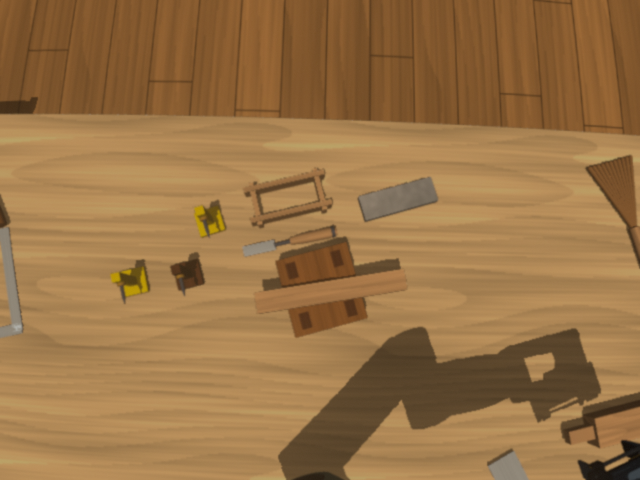

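View pics/scene0.png

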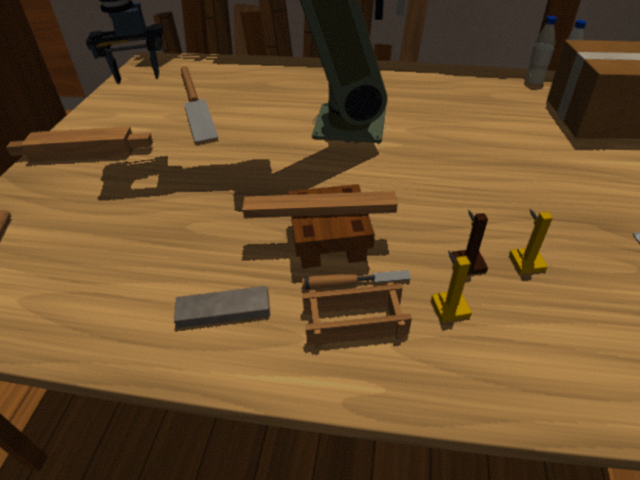

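The top view shows three gauge-shaped things: dark at (188,275), yellow at (210,220) and yellow at (130,283). The dark one is meant, because the yellow ones are excluded and its pin points towards the plank's path. The plank runs from (256,302) to (408,278) across the block, centred at about (320,290). I'll confirm the gauge in a crop and measure from depth.

Run:
```python
from h import *
p=cv2.imread('pics/top0.png'); cv2.imwrite('pics/crop1.png',cv2.resize(p[160:345,100:420],None,fx=2.4,fy=2.4,interpolation=cv2.INTER_CUBIC))
C=cloud('top',np.load('top0.npy')); S=cloud('scene',np.load('scene0.npy'))
def rect(M,name):
    pts=M[:,:2].astype(np.float32); r=cv2.minAreaRect(pts); print(name,len(M),np.round(M[:,2].mean(),1),r); print(np.round(cv2.boxPoints(r)).tolist())
for n,Q in(('top',C[160:350,170:450]),('scene',S[160:345,200:480])):
    Q=Q.reshape(-1,3)
    for lo,hi,nm in((107,122,'plank'),(83,97,'block')):
        k=(Q[:,2]>lo)&(Q[:,2]<hi)&(Q[:,0]>250)&(Q[:,0]<700)&(Q[:,1]<210)
        if k.sum()>20: rect(Q[k],n+' '+nm)
print('depth tip', np.round(px2w('top',184,291,z=104)),np.round(px2w('scene',466,212,z=104)), 'end',np.round(px2w('top',256,302,z=102)),np.round(px2w('scene',395,202,z=102)),'edge',np.round(px2w('top',284,297,z=90)),np.round(px2w('scene',368,206,z=90)))
for t in('top','scene'):
  for q in('gauge','block','plank'): print(t,q,[np.round(px2w(t,*b['location'],z={'plank':90}.get(q,0))).tolist() for b in env.pinpoint(t,q)][:3])
```

```text
Traceback (most recent call last):
  File "h.py", line 14, in cloud
    return P@np.array(m['rotation']).reshape(3,3).T+np.array(m['eye'])
             ~~~~~~~~~~~~~~~~~~~~~~~~~~~~~~~^^^^^
ValueError: cannot reshape array of size 3 into shape (3,3)
```

View pics/crop1.png

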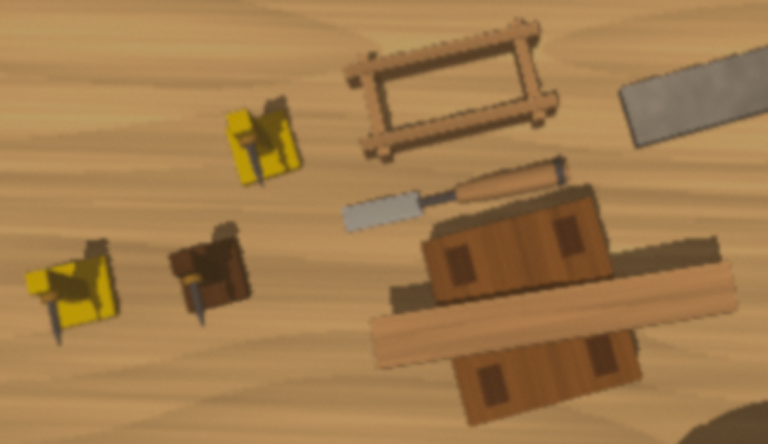

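The crop confirms the dark gauge at crop (210,275), with its pin tip at crop (202,325). The rotation is given as rpy, so I'll fix the helper.

```bash
sed -i "s/np.array(m\['rotation'\]).reshape(3,3)/Rot.from_euler('xyz',m['rotation'],degrees=True).as_matrix()/; 1i from scipy.spatial.transform import Rotation as Rot" h.py
cat > m.py <<'E'
from h import *
C=cloud('top',np.load('top0.npy')); S=cloud('scene',np.load('scene0.npy'))
def rect(M,name):
    r=cv2.minAreaRect(M[:,:2].astype(np.float32)); print(name,len(M),np.round(M[:,2].mean(),1),np.round(r[0]+r[1]+(r[2],),1),np.round(cv2.boxPoints(r)).tolist())
for n,Q in(('top',C[160:350,170:450]),('scene',S[160:345,200:480])):
    Q=Q.reshape(-1,3)
    for lo,hi,nm in((107,122,'plank'),(83,97,'block')):
        k=(Q[:,2]>lo)&(Q[:,2]<hi)&(Q[:,0]>250)&(Q[:,0]<700)&(Q[:,1]<210)
        if k.sum()>20: rect(Q[k],n+' '+nm)
print('tip', np.round(px2w('top',184,291,z=104)),np.round(px2w('scene',466,212,z=104)), 'end',np.round(px2w('top',256,302,z=102)),np.round(px2w('scene',395,202,z=102)),'edge',np.round(px2w('top',284,297,z=90)),np.round(px2w('scene',368,206,z=90)))
for t in('top','scene'):
  for q in('gauge','block','plank'): print(t,q,[np.round(px2w(t,*b['location'],z={'plank':90}.get(q,0))).tolist() for b in env.pinpoint(t,q)][:3])
E
python3 m.py
```

```text
top plank 3308 115.2 [525.8  -3.5  45.6 320.6  10.6] [[474.0, 150.0], [533.0, -165.0], [578.0, -157.0], [519.0, 158.0]]
top block 4300 91.1 [537.5  -6.3 170.8 263.8  16.7] [[418.0, 96.0], [494.0, -157.0], [657.0, -108.0], [581.0, 145.0]]
scene plank 2412 113.4 [526.3  -4.8  50.1 320.2  10.8] [[472.0, 148.0], [532.0, -167.0], [581.0, -157.0], [521.0, 157.0]]
scene block 2830 90.2 [536.7  -4.1 174.7 317.   17.2] [[406.0, 121.0], [500.0, -181.0], [667.0, -130.0], [573.0, 173.0]]
tip [517. 305. 104.] [515. 298. 104.] end [498. 152. 102.] [498. 152. 102.] edge [511.  94.  90.] [504.  96.  90.]
top gauge [[684.0, 277.0, 0.0], [562.0, 315.0, 0.0], [536.0, 436.0, 0.0]]
top block [[530.0, 16.0, 0.0], [560.0, 311.0, 0.0]]
top plank [[527.0, -2.0, 90.0], [727.0, -146.0, 90.0]]
scene gauge [[560.0, 317.0, 0.0], [538.0, 444.0, 0.0], [693.0, 275.0, 0.0]]
scene block [[535.0, 13.0, -0.0]]
scene plank []
```

```bash
cat > b.py <<'E'
from h import *
from scipy.optimize import minimize
h=np.radians(100.6); ax=np.array([np.cos(h),np.sin(h)]); n=np.array([-ax[1],ax[0]])
for nm in('top','scene'):
    Q=cloud(nm,np.load(nm+'0.npy')).reshape(-1,3); r=Q[:,:2]-[526,-4]
    M=Q[(abs(Q[:,2]-90)<7)&(abs(r@n)>(26 if nm=='top' else 34))&(np.hypot(*(Q[:,:2]-[534,15]).T)<125)]
    r=cv2.minAreaRect(M[:,:2].astype(np.float32)); print(nm,len(M),np.round(r[0]+r[1]+(r[2],),1),np.round(cv2.boxPoints(r),0).tolist())
    G=Q[(Q[:,2]>96)&(Q[:,2]<112)&(np.hypot(*(Q[:,:2]-[530,305]).T)<45)]
    print('pin',len(G),np.round(G[np.argsort(G[:,0])][:6],0).tolist(),np.round(G.mean(0)))
    F=Q[(Q[:,2]>8)&(Q[:,2]<22)&(np.hypot(*(Q[:,:2]-[561,316]).T)<48)]
    print('foot',len(F),cv2.minAreaRect(F[:,:2].astype(np.float32)))
print(env.state()['time_s'])
E
python3 b.py
```

```text
top 4108 [530.7  16.5 170.8 160.5  16.7] [[426.0, 69.0], [472.0, -85.0], [636.0, -36.0], [589.0, 118.0]]
pin 90 [[506.0, 305.0, 103.0], [508.0, 305.0, 104.0], [510.0, 305.0, 106.0], [510.0, 308.0, 101.0], [512.0, 307.0, 106.0], [512.0, 304.0, 106.0]] [536. 311. 107.]
foot 443 ((560.1436157226562, 319.43267822265625), (62.052669525146484, 61.489898681640625), 16.09395980834961)
scene 2161 [530.8  15.  174.8 159.8  17. ] [[424.0, 66.0], [471.0, -87.0], [638.0, -36.0], [591.0, 117.0]]
pin 124 [[509.0, 303.0, 103.0], [510.0, 302.0, 106.0], [514.0, 304.0, 107.0], [515.0, 302.0, 105.0], [515.0, 304.0, 105.0], [518.0, 302.0, 104.0]] [554. 313. 105.]
foot 321 ((560.8654174804688, 319.5408630371094), (62.39469528198242, 58.33715057373047), 17.905105590820312)
1.3
```

Block centre is (531,16) with heading 106.8°. The tip is at block x' = 282 and y' = −60, which matches the spec. I'll turn the tool first, then fly over.

>>> arm_command([
  {"offset": [0, 0, 0], "spin": -0.174},
  {"offset": [0, 0, 0], "spin": -0.174},
  {"offset": [0, 0, 0], "spin": -0.174},
  {"offset": [0, 0, 0], "spin": -0.174},
  {"offset": [0, 0, 0], "spin": -0.174},
], jaw=0.091)

```text
time_s: 1.92
ee_pos: [203.5, -537.8, 228.0]
ee_rot: [180.0, 0.0, 70.9]
force: [-0.9, 0.4, -0.9]
gripper_width: 91.1
gripper_force: 0.0
```

>>> arm_command([
  {"offset": [0, 0, 0], "spin": -0.173},
  {"offset": [0, 0, 0], "spin": -0.173},
  {"offset": [0, 0, 0], "spin": -0.173},
  {"offset": [0.0395, 0.0415, 0], "spin": 0},
  {"offset": [0.0395, 0.0415, 0], "spin": 0},
])

```text
time_s: 2.55
ee_pos: [271.6, -444.4, 227.8]
ee_rot: [180.0, 0.0, 100.2]
force: [1.0, 0.4, 0.4]
gripper_width: 90.8
gripper_force: 0.0
```

>>> arm_command([
  {"offset": [0.0395, 0.0415, 0], "spin": 0},
  {"offset": [0.0395, 0.0415, 0], "spin": 0},
  {"offset": [0.0395, 0.0415, 0], "spin": 0},
  {"offset": [0.0395, 0.0415, 0], "spin": 0},
  {"offset": [0.0395, 0.0415, 0], "spin": 0},
])

```text
time_s: 3.18
ee_pos: [440.8, -212.2, 228.2]
ee_rot: [180.0, 0.0, 100.3]
force: [1.1, -0.6, -0.5]
gripper_width: 91.2
gripper_force: 0.0
```

>>> arm_command([
  {"offset": [0.0395, 0.0415, 0], "spin": 0},
  {"offset": [0.0395, 0.0415, 0], "spin": 0},
  {"offset": [0.0395, 0.0415, 0], "spin": 0},
  {"offset": [0, 0, 0], "spin": 0},
  {"offset": [0, 0, 0], "spin": 0},
])

```text
time_s: 3.8
ee_pos: [540.7, -75.0, 227.7]
ee_rot: [-179.9, 0.0, 100.4]
force: [-1.0, -0.4, -0.4]
gripper_width: 91.3
gripper_force: 0.0
```

>>> arm_command([
  {"offset": [0, -0.0014, 0.04], "spin": 0},
  {"offset": [0, 0, 0.04], "spin": 0},
  {"offset": [0, 0, 0.025], "spin": 0},
  {"offset": [0, 0, 0.014], "spin": 0},
  {"offset": [0, 0, 0], "spin": 0},
])

```text
time_s: 4.42
ee_pos: [539.1, -75.9, 108.6]
ee_rot: [-179.9, -0.0, 100.2]
force: [0.1, -0.2, -0.2]
gripper_width: 91.3
gripper_force: 0.0
```

>>> arm_command([
  {"offset": [0, 0, 0], "spin": 0},
  {"offset": [0, 0, 0], "spin": 0},
  {"offset": [0, 0, 0], "spin": 0},
  {"offset": [0, 0, 0], "spin": 0},
  {"offset": [0, 0, 0], "spin": 0},
], jaw=0.03, newtons=35)

```text
time_s: 5.05
ee_pos: [539.6, -75.1, 109.1]
ee_rot: [-180.0, 0.0, 100.3]
force: [0.1, 1.3, 1.7]
gripper_width: 44.7
gripper_force: 34.9
```

>>> arm_command([
  {"offset": [0.006, 0.0002, 0.0005], "spin": -0.011},
  {"offset": [0.012, 0.0004, 0], "spin": -0.0113},
  {"offset": [0.012, 0.0004, 0], "spin": -0.0113},
  {"offset": [0.012, 0.0004, 0], "spin": -0.0113},
  {"offset": [0.012, 0.0004, 0], "spin": -0.0113},
])

```text
time_s: 5.68
ee_pos: [530.9, -21.3, 109.0]
ee_rot: [179.9, 0.1, 103.6]
force: [1.0, -4.4, 5.3]
gripper_width: 44.9
gripper_force: 34.9
```

>>> arm_command([
  {"offset": [0.014, 0.0004, 0], "spin": -0.0113},
  {"offset": [0.014, 0.0004, 0.0003], "spin": -0.0113},
  {"offset": [0.014, 0.0004, 0], "spin": -0.0113},
  {"offset": [0.014, 0.0004, 0], "spin": -0.0113},
  {"offset": [0.01, 0.0004, 0], "spin": -0.0113},
])

```text
time_s: 6.3
ee_pos: [516.1, 42.9, 109.0]
ee_rot: [179.9, 0.1, 106.9]
force: [1.9, -4.8, 6.7]
gripper_width: 44.5
gripper_force: 34.9
```

```bash
cat > l.py <<'E'
from h import *; import sys
B=np.array([530.7,16]); a=np.radians(106.8); ex=np.array([np.cos(a),np.sin(a)]); ey=np.array([-ex[1],ex[0]])
T=sys.argv[1]
for c in('top','scene'):
    p,d=env.grab_frame(c); cv2.imwrite(f'pics/{c}{T}.png',p); np.save(c+T+'.npy',d)
    Q=cloud(c,d).reshape(-1,3); X=(Q[:,:2]-B)@ex; Y=(Q[:,:2]-B)@ey
    k=(abs(Q[:,2]-114)<6)&(X>80)&(X<320)&(abs(Y)<45); x,y,z=X[k],Y[k],Q[k,2]
    r=cv2.minAreaRect(np.c_[x,y].astype(np.float32))
    print(c,k.sum(),'endx',np.round(np.sort(x)[-12::3],1),'rect',np.round(r[0]+r[1]+(r[2],),1))
    for lo in(130,170,210,240): 
        s=(x>lo)&(x<lo+25)
        if s.sum()>5: print(lo,'y',np.round([y[s].min(),y[s].max()],1),'z',round(np.median(z[s]),1))
    print('net',[(np.round([(w:=px2w(c,*b['location'],z=102)[:2]-B)@ex,w@ey],1),round(b['score'],2)) for b in env.pinpoint(c,'plank_end')][:2],
     'tip',[(np.round([(w:=px2w(c,*b['location'],z=104)[:2]-B)@ex,w@ey],1),round(b['score'],2)) for b in env.pinpoint(c,'pointer_tip')][:3])
s=env.state(); print(s['time_s'],np.round(s['ee_pos'],1),np.round(s['ee_rot'],1),np.round(s['force'],1),np.round(s['torque'],2))
E
python3 l.py 1
```

```text
top 1557 endx [261.4 261.9 262.3 262.6] rect [173.7   7.6 178.3  45.8   1. ]
130 y [-15.8  29.3] z 115.1
170 y [-14.8  30.5] z 115.1
210 y [-14.1  31.3] z 114.6
240 y [-13.8  31.1] z 114.6
net [(array([262.4,   6.8]), 0.61)] tip [(array([ 209.4, -166.7]), 0.73), (array([408. , -79.5]), 0.65)]
scene 1244 endx [261.7 262.4 262.7 263.4] rect [171.7   7.3 183.6  50.9   0.5]
130 y [-18.5  29.3] z 113.4
170 y [-17.6  32.8] z 113.5
210 y [-16.6  29.7] z 113.6
240 y [-17.4  31.2] z 113.7
net [(array([260.1,   7.4]), 0.77)] tip [(array([ 197.2, -166.5]), 0.95), (array([413.8, -72.6]), 0.88), (array([285.1, -52.1]), 0.82)]
6.6 [515.8  43.9 109. ] [179.9  -0.  106.8] [ 1.7 -0.5  7. ] [-0.06  0.    0.16]
```

View pics/scene1.png

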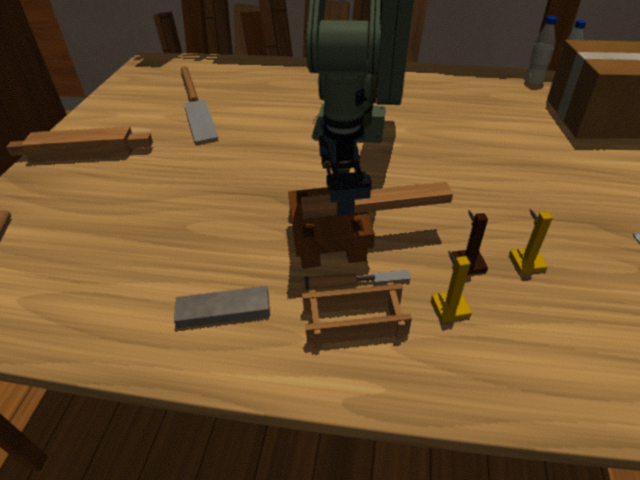

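The plank's end is at x' ≈ 262 in both cameras and the tip is at 282. It lies flat, about 0.8° over-rotated. 20 mm remain.

>>> arm_command([
  {"offset": [0.006, 0, 0], "spin": 0.004},
  {"offset": [0.007, 0, 0], "spin": 0.004},
  {"offset": [0.005, 0, 0], "spin": 0.004},
  {"offset": [0.002, 0, 0], "spin": 0.001},
  {"offset": [0, 0, 0], "spin": 0},
])

```text
time_s: 7.22
ee_pos: [510.4, 62.0, 109.1]
ee_rot: [179.9, 0.1, 106.1]
force: [1.3, -4.7, 6.9]
gripper_width: 44.9
gripper_force: 34.9
```

```bash
python3 l.py 2; python3 -c "
import cv2;p=cv2.imread('pics/top2.png');cv2.imwrite('pics/crop2.png',cv2.resize(p[200:350,150:400],None,fx=3,fy=3,interpolation=2))"
```

```text
top 1469 endx [281.1 281.6 281.9 282.3] rect [1.973e+02 5.700e+00 1.713e+02 4.560e+01 1.000e-01]
130 y [-17.2  27.8] z 114.6
170 y [-17.   28.4] z 114.9
210 y [-16.8  28.3] z 114.5
240 y [-17.   28.5] z 114.4
net [(array([278.5,   8.5]), 0.86)] tip [(array([278.2, -64.3]), 0.94), (array([403.7, -77.9]), 0.69), (array([ 203.8, -171.2]), 0.65)]
scene 1272 endx [279.1 279.4 279.6 279.8] rect [180.6   4.  199.3  50.    0.9]
130 y [-21.5  27.7] z 113.5
170 y [-19.2  27.5] z 113.5
210 y [-19.8  29.6] z 113.4
240 y [-19.7  29.1] z 113.3
net [(array([283.4,   9.7]), 0.92)] tip [(array([ 199.5, -159.3]), 0.85), (array([283.9, -57.5]), 0.82), (array([407.7, -76.9]), 0.64)]
7.525 [510.4  62.  109.1] [1.799e+02 1.000e-01 1.061e+02] [ 0.8 -3.8  7.9] [-0.82 -0.2   0.05]
```

View pics/crop2.png

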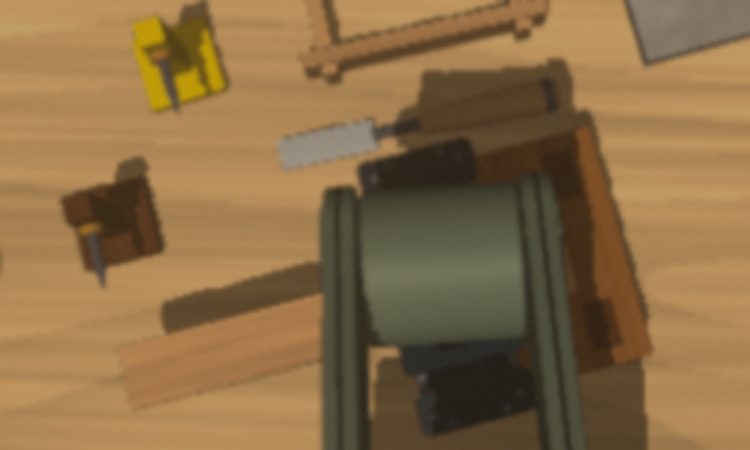

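The end edge extends onto the pointer tip at crop (103,287). The network gives 278.5 against 278.2 from the top camera and 283.4 against 283.9 from the scene camera. The plank is square within about 0.5°, flat and held with about 8 N of down-press, so I'm handing in.

```bash
python3 -c "
from workcell import env
print(env.job_done())"
```

```text
the job is handed in; nothing more can be done
None
```

I slid the plank along the block without lifting it until its end was level with the dark gauge's pointer tip to within about 1 mm, square to the block to within about 1°. I handed the job in at about 7.5 s, still gripping it flat on the block; the chisel, whetstone and frame were not touched.

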